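Fit the gear and close the gear housing with its lugged cover

TASK

Thread the gear wheel, tall hub up, onto the shaft standing inside the round housing until it lies on the housing floor, then close the housing with the round cover that has the bar grip: turn it until its four lugs drop into the four notches of the rim and it sits fully down and level. The housing stands turned at an unknown angle in its fixture, so find the notches by feel or by eye. Let go of everything and leave the loose ring, the bottle, the wrench and the other things on the bench where they are.

Things in the scene. Friction and masses are not known exactly. Their poses are not given: they have to be found in the camera images.
- nest: Fixed fixture holding the gear housing: dark steel disc 190 mm in diameter, 15 mm thick, with three clamp blocks 37 mm high around the housing. Origin: centre of its underside on the bench, z up; housing and shaft stand on this z axis and cannot move or turn. Its yaw says nothing of the housing's.
- rim (a point): Centre of the housing's mouth, level with the rim top, 95 mm above nest. Housing: open aluminium pot, outer diameter 148 mm, inner 128 mm. Rim has four notches through the wall, 90 degrees apart, 22 mm wide, 8 mm deep; their angle about z is random and NOT given by any pose (look or feel).
- shaft_tip (a point): Tip of the upright steel shaft in the middle of the housing, 70 mm above nest and 25 mm below the rim top. Shaft 18 mm in diameter, top 5 mm tapered to 12 mm; it rises 45 mm from the housing's inner floor, which is 25 mm above nest.
- gear: Loose dark steel gear wheel lying flat, hub up. Origin: centre of its underside, z up along the bore. Wheel 16 mm thick, 92 mm over the teeth; hub 32 mm in diameter from 16 to 46 mm above the origin (grip it there); through bore 22 mm in diameter. About 0.35 kg. Fully home its origin is 25 mm above the origin of nest.
- cover: Loose aluminium cover, about 0.6 kg, lying on its spigot. Origin: centre of spigot underside, z up. Spigot 124 mm in diameter, 20 mm high, lower 6 mm tapered to 110 mm; disc 150 mm in diameter at 20 to 28 mm; bar grip 70 mm long (x), 22 mm wide (y) at 28 to 56 mm. Lugs on rim: origin 81 mm above nest; fully seated: 75 mm.
- lug (a point): Middle of the underside of one of the cover's four lugs, 14 mm above the cover's origin and 66 mm out along its x axis; the others at 90, 180 and 270 degrees. Each lug is a round-bottomed radial stub, 11 mm wide, that hangs 6 mm below the disc and reaches 72 mm from the axis. Axes as the cover's.
- flange: Bystander: loose flat aluminium ring, 110 mm in diameter, 70 mm hole, 16 mm high. Origin: centre of its underside.
- oil_bottle: Bystander: white bottle with a black cap, 56 mm in diameter, 150 mm high. Origin: centre of its underside.
- wrench: Bystander: steel wrench lying along its x, 180 mm long. Origin: under its middle.
- screwdriver: Bystander: screwdriver lying along its x, 200 mm long. Origin: under its middle.
- screw_cup: Bystander: small black bowl, 70 mm in diameter, 50 mm high. Origin: centre of its underside.
- sleeve: Bystander: steel cylinder standing upright, 50 mm in diameter, 60 mm high. Origin: centre of its underside.
Things that resemble listed ones, but are neither listed nor needed, are in the scene too. Leave any blue look-alike of the cover alone.

How it is judged (in metres and radians):
On the way:
1. the gear is threaded on the shaft, flat on the housing floor, and let go (z of gear in the frame of nest between 0.022 and 0.028 m and horizontal distance between gear and nest below 0.006 m and angle between gear's own z axis and vertical below 0.06 rad and contact force between gear and the fingers below 0.2 N), for 0.2 s.
At the end, for the whole second after the job is handed in: Gear flat (0.06 rad), hub up, on the housing floor (origin 22 to 28 mm above the fixture's) and cover seated, lugs in the notches (origin 72 to 77.2 mm above the fixture's), level within 0.025 rad; both within 6 mm of the fixture's axis and at rest (z of gear in the frame of nest between 0.022 and 0.028 m and horizontal distance between each of gear, cover and nest below 0.006 m and angle between gear's own z axis and vertical below 0.06 rad and z of cover in the frame of nest between 0.072 and 0.0772 m and angle between cover's own z axis and vertical below 0.025 rad and linear speed of each of cover, gear below 0.01 m/s); the robot touches nothing.
It fails at once if a bystander (ring, bottle, wrench, screwdriver, bowl or steel cylinder) is moved by more than 40 mm (distance of any of flange, oil_bottle, wrench, screwdriver, screw_cup, sleeve from where it was at the start of the episode above 0.04 m).
It also fails if it takes over 72 s, if anything falls off the work surface, if the arm or the gripper's body presses on something with over 40 N, if the wrist force passes 120 N, or if a joint passes its speed limit or range.

ROBOT

A 6-joint arm with a two-finger parallel gripper is mounted at the origin on the work surface. World frame = base frame: x ahead of the robot, y to its left, z up, the work surface at z = 0. Lengths are in mm, angles in rad, forces in N, time in s.
With the tool pointing down it reaches from about 350 to 775 mm from the base axis. Payload 7.3 kg.
Tool frame: the origin (TCP) lies at the very end of the fingers, on their centre line; the grasp point (between the pads) lies 19 mm behind it (bot.tcp_to_grasp is the distance from the TCP to the grasp point, in mm); z points along the fingers, y is the direction in which the jaws open and shut (so a half turn about z gives the same grasp; the last joint's range is limited). The gripper opens to 92 mm and grips with 3 to 60 N. Pads are 19 mm wide; open, the fingers measure 130 mm over their backs; the gripper's body (75 mm by 190 mm) begins 47 mm behind the grasp point.
Start: joints at [-1.274, 0.342, 1.524, -0, 1.275, -0.146], TCP at [224.971, -474.376, 226.741] pointing down, gripper open.
Joint ranges: [-2.53, 2.53], [-0.77, 2.02], [0.04, 2.7], [-1, 4.14], [0.28, 2.66], [-3.11, 3.11]. Speed limits (rad/s): [2.57, 2.57, 3.14, 3.14, 3.14, 3.14].

INTERFACE

Orientations are given as [roll, pitch, yaw] about the fixed x, y, z axes, in that order (R = Rz(yaw) Ry(pitch) Rx(roll)).
In Python, from plant import bot gives the robot as it stands. The module is installed in compiled form; this text tells all that it offers.
- The arm moves only by the tool carry_out, never from a script. Its argument "motion" is a list of rows, each a list of 5 numbers: the closure, from 0 (fully open) to 1 (shut), then the shift along the tool's x, y, z in mm, then the turn about the tool's z in degrees. In form: [[claw, dx, dy, dz, spin], ...]. A call has 1 to 10 rows; each row is the pose to reach, as a shift and turn from the pose measured when the call began, along the tool's axes at that moment; what a row does not reach only later rows make up. A row lasts 1/8 s, in which the tool goes at most 62.5 mm and 10.7 degrees, less where a joint would pass 70% of its speed; a pose out of reach is approached as far as the arm can. A call with a gripper value outside its range is refused whole. The fingers move at their own pace and stop on an object; the grip force is fixed at half the most. Time passes only in rows, so rows that repeat a pose let the fingers close. It gives the time, the measured TCP pose, the force and the opening at its end, in the units of the state.
- bot.get_obs(): the state, without advancing time (a new reading comes with each control period).
- bot.capture(name): name is "side" or "top" or "wrist"; returns a dict with "color" (384x512x3 uint8, red, green, blue), "depth" (384x512 float32, mm along the optical axis (not along the pixel's ray), 0 where there is no reading), "K" (3x3 intrinsics, pixels), "camera_from_world" (4x4, takes a point from world to camera coordinates). Camera axes: x right, y down, z forward; pixel columns grow to the right and rows downward; lengths in mm; the calibration is good to about 2 mm. A picture is of the moment at which its call begins.
- bot.close_job(): hands the job in, once; it reports no verdict.
The state is a dict: "time": time; "joint_positions": joint angles; "dq": joint speeds; "tau": joint torques, N m; "tool_pos": TCP position; "tcp_rot": TCP orientation; "contact_force": force on the tool from outside, world axes, zero at the start; "moment": the same for the moment, N m; "grip_width": finger opening in mm.
Only numpy, scipy, OpenCV 4.12 (cv2) and the standard library are available. Lean on these libraries where they do the work, as an engineer would, in place of code of your own. Each camera call takes 0.05 s, during which the arm holds its last target.

## Working session

There is one attempt and no reset: what is moved stays moved. The work goes in short steps, Python scripts to look and compute and a tool call to move; the robot and the scene stay as the last step left them, time stands still between calls to the robot, and variables do not carry over. Pictures are saved under pics/ and viewed, and the job is handed in when it is done.

Besides the shell and the picture viewer there is one more tool, called as name([rows], argument=value, ...), one row to a line, values as JSON. carry_out: Moves the arm, as the interface text tells. Its arguments: {"type":"object","properties":{"motion":{"type":"array","items":{"type":"array","items":{"type":"number"}}}},"required":["motion"]}

```bash
mkdir -p pics; cat > h.py <<'E'
import numpy as np, cv2
from plant import bot
def save(n,im): cv2.imwrite('pics/'+n+'.png',im[:,:,::-1])
def pts(c):
    K=c['K'];d=c['depth'];v,u=np.mgrid[:d.shape[0],:d.shape[1]]
    P=np.stack([(u-K[0,2])/K[0,0]*d,(v-K[1,2])/K[1,1]*d,d],-1)
    T=np.linalg.inv(c['camera_from_world'])
    return P@T[:3,:3].T+T[:3,3]
def ray(c,u,v,z):
    K=c['K'];T=np.linalg.inv(c['camera_from_world'])
    d=T[:3,:3]@np.array([(u-K[0,2])/K[0,0],(v-K[1,2])/K[1,1],1]);o=T[:3,3]
    return o+d*(z-o[2])/d[2]
def proj(c,p):
    q=c['camera_from_world']@np.append(p,1);q=c['K']@q[:3];return q[:2]/q[2]
E
python3 - <<'E'
from h import *
import pickle
D={}
for n in ['top','side','wrist']:
    c=bot.capture(n);D[n]=c;save(n+'0',c['color']); print(n,np.linalg.inv(c['camera_from_world'])[:3,3],c['K'][0,0])
pickle.dump(D,open('d0.pkl','wb'))
print(bot.get_obs())
E
```

```text
top [ 228.59988734   38.51542669 1686.00902421] 499.70102864266715
side [ 15.60624808 990.13275857 753.05241501] 378.3545524162096
wrist [ 297.48502012 -440.02476602  383.2697391 ] 311.73524942347996
{'time': 0.15, 'joint_positions': array([-1.27395759e+00,  3.42582956e-01,  1.52480700e+00,  5.97384558e-06,
        1.27542488e+00, -1.45979503e-01]), 'dq': array([ 0.00017888, -0.00160402, -0.00326336, -0.00124222,  0.00038184,
        0.00026354]), 'tau': array([-1.30972448e-04, -4.31470084e+01, -2.44353282e+01,  7.15775345e-02,
        5.37440297e-02, -8.44144620e-05]), 'tool_pos': array([ 224.89357434, -474.04060946,  226.19081206]), 'tcp_rot': array([-3.14038430e+00, -1.83433278e-04,  4.42816386e-01]), 'contact_force': array([-0.16592821,  0.53149872,  0.124612  ]), 'moment': array([ 0.03183655,  0.03423943, -0.02920303]), 'grip_width': 91.7710190598483}
```

View pics/top0.png

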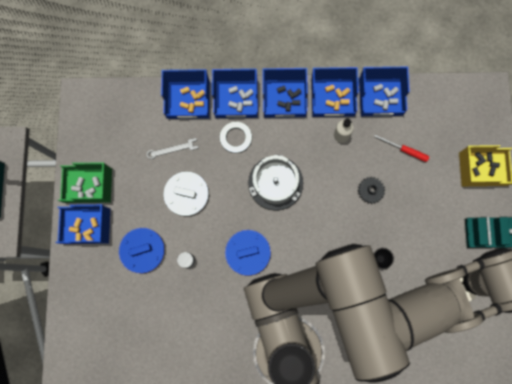

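View pics/side0.png

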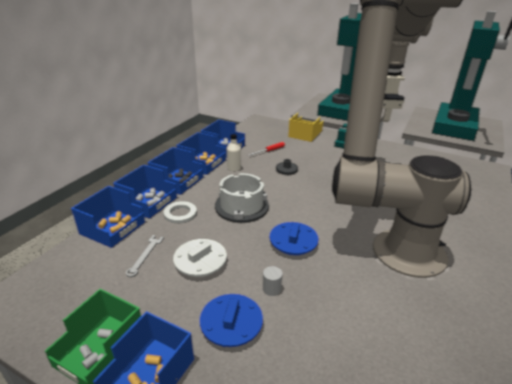

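View pics/wrist0.png

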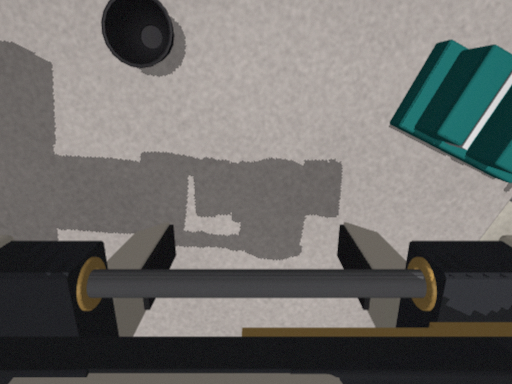

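Top view: the gear (dark, with hub) is at (371,189), the housing at (276,182), and the aluminium cover with a bar at (186,194). The blue look-alike covers at (142,250) and (248,252) are to be left alone. The ring is at (235,137), without a hub or bar. I'll confirm with a crop and measure.

```bash
python3 - <<'E'
from h import *
import pickle
D=pickle.load(open('d0.pkl','rb'));c=D['top'];im=c['color']
t=[cv2.resize(im[y-35:y+35,x-35:x+35],(390,390),interpolation=cv2.INTER_CUBIC) for x,y in [(371,189),(276,182),(186,194)]]
save('crop0',cv2.resize(np.hstack(t),(798,266)))
P=pts(c)
def comp(name,u,v,m,z):
    n,l,s,ce=cv2.connectedComponentsWithStats(m.astype(np.uint8))
    k=l[v,u]; 
    if k==0: print(name,'none');return
    ct=max(cv2.findContours((l==k).astype(np.uint8),cv2.RETR_EXTERNAL,cv2.CHAIN_APPROX_NONE)[0],key=len)
    (x,y),r=cv2.minEnclosingCircle(ct)
    w=P[l==k]
    print(name,s[k],ce[k],(x,y,r),ray(c,*ce[k],z),np.median(w,0),w.min(0),w.max(0))
Z=P[:,:,2]
for n,(u,v),z in [('gear',(371,189),16),('nest',(276,182),0),('cover',(186,194),28)]:
    print(n,np.round(Z[v-30:v+31:4,u]),np.round(Z[v,u-30:u+31:4]))
comp('gear',371,185,(Z>10),16)
comp('cover',186,205,(Z>18),28)
comp('bar',186,194,(Z>42),56)
E
```

```text
gear [ 3. -2. -8. -0. -2. 10.  8. -4. 43. 16. 18. -2. -2. -8. -3. -2.] [-0.000e+00  4.000e+00  1.686e+03  3.000e+00  1.000e+01  1.600e+01
  1.100e+01  4.700e+01 -0.000e+00  4.700e+01  1.800e+01  2.000e+00
 -3.000e+00 -1.000e+00  1.000e+00  2.000e+00]
nest [ 4. 96. 59. 24. 20. 23. 26. 18. 30. 20. 24. 24. 97. 10. 15. -5.] [ 2. 10. 99. 22. 29. 21. 31. 56. 17. 27. 21. 24. 23. 10. 17.  8.]
cover [ 9.  1. 34. 26. 29. 30. 28. 57. 41. 32. 29. 31. 31. -1.  0.  6.] [ 1. -2. 33. 23. 28. 26. 52. 60. 57. 58. 28. 32. 26. -5. -6. -2.]
gear [358 176  27  27 474] [370.7257384 189.3628692] (371.0, 189.0, 13.601571083068848) [ 527.07498413 -288.41144647   16.        ] [ 525.0625107  -286.72358403   16.41397176] [ 228.59988734 -335.01435695   10.00879999] [ 574.45305951   38.51542669 1686.00902421]
cover [ 163  172   45   44 1516] [185.1701847  193.02902375] (184.94671630859375, 192.66873168945312, 22.356460571289062) [520.6764225  339.26678001  28.        ] [518.39421803 338.49068784  27.68006788] [228.59988734  38.51542669  18.19949965] [ 595.02570639  415.2580905  1686.00902421]
bar [173 187  22  11 145] [183.84827586 191.66206897] (183.64706420898438, 192.88235473632812, 10.81226921081543) [520.40508874 338.6562973   56.        ] [519.89130728 338.78167175  54.85356634] [503.34398475 304.4060244   42.44265454] [537.05711545 376.89291716  65.79892819]
```

View pics/crop0.png

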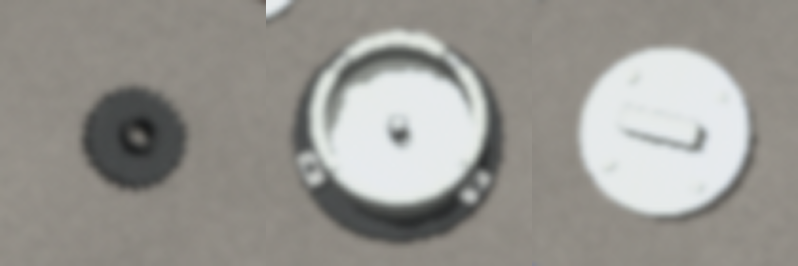

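Crop confirms: gear with hub and bore on the left, housing with the shaft in the middle, aluminium cover with a bar and four lug marks on the right. Moving the wrist camera over the gear.

carry_out([
  [0,55,-8,-5,0],
  [0,110,-16,-10,0],
  [0,165,-24,-15,0],
  [0,220,-32,-15,0],
  [0,271,-40,-15,0],
  [0,271,-40,-15,0],
  [0,271,-40,-15,0],
])

```text
time: 1.02
tool_pos: [452.2, -321.8, 240.9]
tcp_rot: [-3.14, 0.001, 0.443]
contact_force: [-0.8, -0.6, -0.2]
grip_width: 91.8
```

```bash
python3 - <<'E'
from h import *
c=bot.capture('wrist');save('w1',c['color']);o=bot.get_obs();print(o['time'],o['tool_pos'],o['tcp_rot'])
T=np.linalg.inv(c['camera_from_world']);print(np.round(T,3)); print(c['depth'][100:300:20,256])
import pickle;pickle.dump((c,o),open('w1.pkl','wb'))
E
```

```text
1.075 [ 451.85779139 -322.30839186  241.03947027] [-3.13997107e+00  4.94745423e-04  4.42183542e-01]
[[ 4.2900e-01 -8.6200e-01 -2.7100e-01  5.2498e+02]
 [-9.0300e-01 -4.0900e-01 -1.2800e-01 -2.8781e+02]
 [-1.0000e-03  3.0000e-01 -9.5400e-01  3.9801e+02]
 [ 0.0000e+00  0.0000e+00  0.0000e+00  1.0000e+00]]
[369.4317  375.71207 397.80573 406.9899  416.39395 423.05737 434.474
 443.13693 451.22736  88.72133]
```

View pics/w1.png

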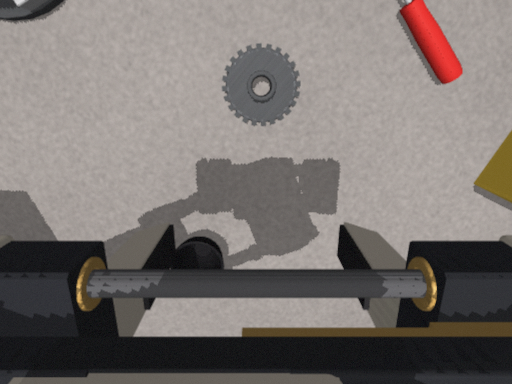

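The gear is at (261,86) in the wrist view, teeth radius about 38 px, bore visible. Locating it by casting the wheel outline and bore edge.

```bash
cat >> h.py <<'E'
def circfit(p):
    p=np.asarray(p)[:,:2];A=np.c_[2*p,np.ones(len(p))];s=np.linalg.lstsq(A,(p**2).sum(1),rcond=None)[0]
    return s[:2],np.sqrt(s[2]+s[0]**2+s[1]**2)
E
python3 - <<'E'
from h import *
import pickle
c,o=pickle.load(open('w1.pkl','rb'));P=pts(c);Z=P[:,:,2]
roi=np.zeros(Z.shape,bool);roi[35:135,210:312]=1
m=((Z>9)&(Z<25)|(Z>35)&(Z<60))&roi
hub=(Z>36)&(Z<60)&roi
for n,mm,z in [('gear',m,16),('hub',hub,46)]:
    k,l,s,ce=cv2.connectedComponentsWithStats(mm.astype(np.uint8));i=1+s[1:,4].argmax()
    ct=max(cv2.findContours((l==i).astype(np.uint8),0,cv2.CHAIN_APPROX_NONE)[0],key=len)[:,0]
    w=np.array([ray(c,*q,z) for q in ct]); print(n,s[i],circfit(w),np.median(P[l==i],0))
g=cv2.cvtColor(c['color'],7)
dark=(g<75)&roi
k,l,s,ce=cv2.connectedComponentsWithStats((((c['color'].max(2)<125))&roi).astype(np.uint8));i=1+s[1:,4].argmax()
ct=max(cv2.findContours((l==i).astype(np.uint8),0,cv2.CHAIN_APPROX_NONE)[0],key=len)[:,0]
print('col',s[i],circfit(np.array([ray(c,*q,12) for q in ct])))
save('gearc',cv2.resize(c['color'][35:140,205:315],None,fx=5,fy=5,interpolation=3))
E
```

```text
gear [ 222   43   79   83 4351] (array([ 529.96060435, -291.36610223]), np.float64(43.26290592037101)) [ 531.69894093 -290.55172625   15.08170152]
hub [247  70  29  31 375] (array([ 529.8721596 , -291.37681434]), np.float64(15.103227781281115)) [ 530.2658339  -291.38463121   44.74091874]
col [ 222   44   78   82 4481] (array([ 529.22991353, -291.46116433]), np.float64(43.68689242681615))
```

View pics/gearc.png

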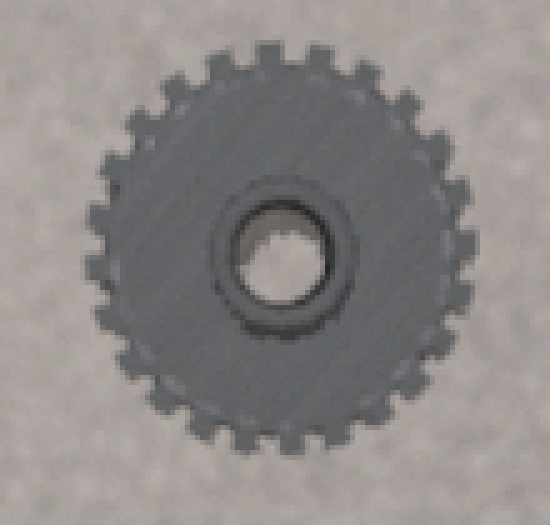

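carry_out([
  [0.35,42,3,40,0],
  [0.35,83.7,5.5,80,0],
  [0.35,83.7,5.5,130,0],
  [0.35,83.7,5.5,175,0],
  [0.35,83.7,5.5,200,0],
  [0.35,83.7,5.5,215,0],
  [0.35,83.7,5.5,220,0],
  [0.35,83.7,5.5,220,0],
])

```text
time: 2.08
tool_pos: [529.8, -291.8, 21.7]
tcp_rot: [-3.141, -0.0, 0.442]
contact_force: [0.3, -0.2, -0.1]
grip_width: 59.5
```

carry_out([
  [0.8,0,0,0,0],
  [0.8,0,0,0,0],
  [0.8,0,0,0,0],
  [0.8,0,0,0,0],
  [0.8,0,0,0,0],
  [0.8,0,0,0,0],
])

```text
time: 2.82
tool_pos: [529.7, -291.5, 22.1]
tcp_rot: [-3.141, -0.0, 0.442]
contact_force: [-1.9, 2.9, 5.7]
grip_width: 30.8
```

carry_out([
  [0.8,0,0,-30,0],
  [0.8,0,0,-80,0],
  [0.8,5,-20,-140,0],
  [0.8,20,-75,-200,0],
  [0.8,35,-130,-240,0],
  [0.8,45,-185,-240,0],
  [0.8,60,-240,-240,0],
  [0.8,69,-279,-240,0],
  [0.8,69,-279,-240,0],
  [0.8,69,-279,-240,0],
])

```text
time: 4.08
tool_pos: [472.9, -10.2, 262.0]
tcp_rot: [-3.141, 0.001, 0.443]
contact_force: [-0.8, 0.0, -4.8]
grip_width: 30.7
```

```bash
python3 - <<'E'
from h import *
c=bot.capture('wrist');save('w2',c['color']);o=bot.get_obs();print(o['time'],o['tool_pos'],o['tcp_rot'],o['contact_force'],o['grip_width'])
import pickle;pickle.dump((c,o),open('w2.pkl','wb'))
E
```

```text
4.125 [473.06581009 -10.73109981 261.94247737] [-3.14069185e+00  6.11156197e-04  4.41288436e-01] [ 0.05266545 -0.16594253 -4.57433633] 30.849475048113998
```

View pics/w2.png

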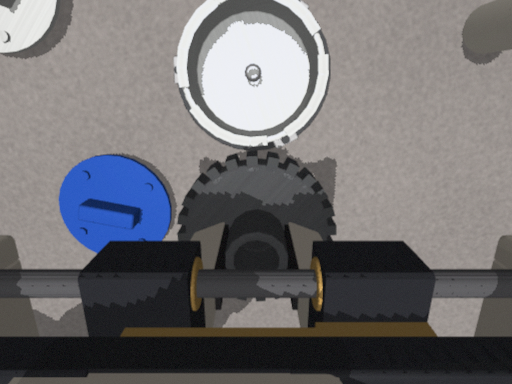

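Housing mouth is centred near (253,68), shaft tip at (253,72); notches visible near (315,25), (300,125), (180,70), part of the fourth near the top. Measuring axis and notches.

```bash
python3 - <<'E'
from h import *
import pickle
c,o=pickle.load(open('w2.pkl','rb'));P=pts(c);Z=P[:,:,2]
roi=np.zeros(Z.shape,bool);roi[:150,165:340]=1
m=(abs(Z-95)<4)&roi
print(m.sum(),np.median(Z[m]))
w=P[m]
cc,r=circfit(w);print('ringfit all',cc,r)
# shaft: depth
s=(Z>55)&(Z<80)&roi&(np.hypot(P[:,:,0]-cc[0],P[:,:,1]-cc[1])<25)
ys,xs=np.where(s);print('shaft',s.sum(),xs.mean(),ys.mean(),P[s].mean(0),Z[s].max(), (P[s].min(0)+P[s].max(0))/2)
# polar using ray at 95: brightness
save('hz',cv2.resize(c['color'][0:155,165:340],None,fx=4,fy=3.8,interpolation=3)[:,:,:])
save('hzs',cv2.resize(c['color'][50:95,230:276],None,fx=12,fy=12,interpolation=3))
E
```

```text
3476 93.96788163386074
ringfit all [558.86665486  34.13077757] 68.95231667005783
shaft 124 252.74193548387098 71.8225806451613 [558.84692358  34.14019009  66.26921795] 70.0640026520856 [559.08192065  34.26774357  66.47403663]
```

View pics/hz.png

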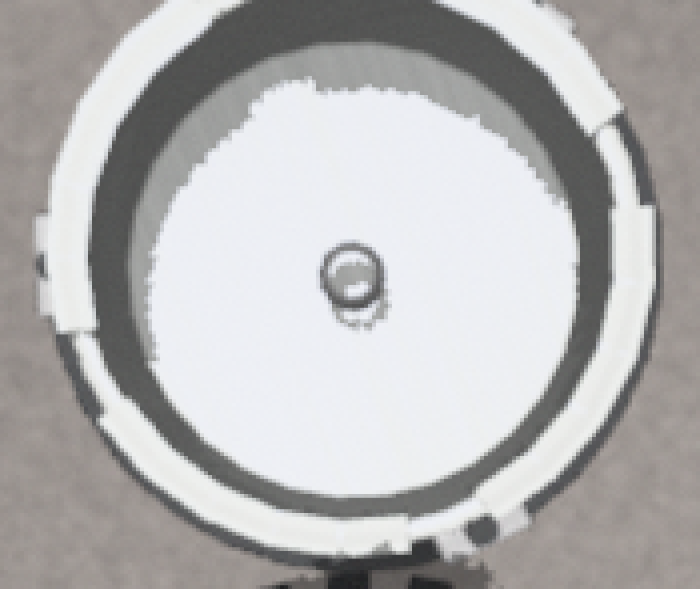

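View pics/hzs.png

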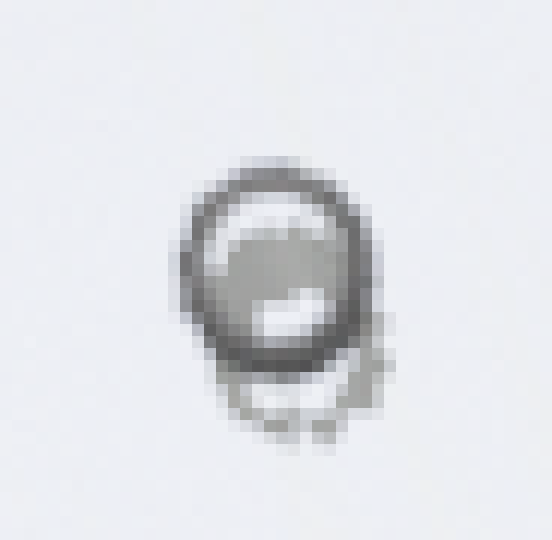

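```bash
python3 - <<'E'
from h import *
import pickle
c,o=pickle.load(open('w2.pkl','rb'));P=pts(c);Z=P[:,:,2]
C=np.array([558.9,34.1])
# sample along circle r=71.. at z=95 : check depth Z at the projected pixel
out=[]
for a in range(0,360,1):
    zz=[]
    for r in (67,69,71):
        u,v=proj(c,[C[0]+r*np.cos(np.radians(a)),C[1]+r*np.sin(np.radians(a)),95]);u,v=int(round(u)),int(round(v))
        zz.append(Z[v,u] if 0<=v<384 else np.nan)
    out.append(np.median(zz))
out=np.array(out)
f=lambda b:'1' if b>91.5 else ('n' if np.isnan(b) else '0')
s=''.join(map(f,out))
for i in range(0,360,90): print(i,s[i:i+90])
# fold mod 90
low=[a for a in range(360) if out[a]<91.5]
z=np.exp(4j*np.radians(low));print(np.degrees(np.angle(z.mean()))/4,abs(z.mean()),len(low))
p=C-o['tool_pos'][:2];y=o['tcp_rot'][2];print(p[0]*np.cos(y)+p[1]*np.sin(y),p[0]*np.sin(y)-p[1]*np.cos(y))
E
```

```text
0 nnnnnnnnnnnnnnnnnnnnnnnnnnnnnnnnnnnnnnnnnnnnnnnnnnnnnnnnn111111111111111111111111111111111
90 111111111111111111111111111111111111110000000000000000001111111111111111111111111111111111
180 111111111111111111111111111111111111110000000000000000011111111111111111111111111111111111
270 1111111111111111111111111111111111111110000000000000000011111111111111111111111111111nnnnn
-43.50000000000001 0.939780892806671 52
96.75903527121194 -3.876178632368493
```

carry_out([
  [0.8,50,-2,0,0],
  [0.8,96.8,-3.9,30,0],
  [0.8,96.8,-3.9,80,0],
  [0.8,96.8,-3.9,120,0],
  [0.8,96.8,-3.9,137,0],
  [0.8,96.8,-3.9,137,0],
])

```text
time: 4.88
tool_pos: [558.1, 32.8, 122.8]
tcp_rot: [-3.139, 0.004, 0.439]
contact_force: [0.9, 0.4, -4.0]
grip_width: 30.6
```

```bash
python3 - <<'E'
from h import *
o=bot.get_obs();print(o['time'],o['tool_pos'],o['tcp_rot'],o['contact_force'])
p=np.array([558.9,34.1])-o['tool_pos'][:2];y=o['tcp_rot'][2];print(p[0]*np.cos(y)+p[1]*np.sin(y),p[0]*np.sin(y)-p[1]*np.cos(y))
c=bot.capture('side');
a,b=map(int,proj(c,[559,34,95]));save('s3',cv2.resize(c['color'][b-50:b+50,a-60:a+60],None,fx=6,fy=6,interpolation=3))
E
```

```text
4.875 [558.07770767  32.84535567 122.80619697] [-3.13877996  0.00441898  0.43923276] [ 0.86178816  0.36339057 -4.03677594]
1.2777703054589027 -0.7858753733264409
```

View pics/s3.png

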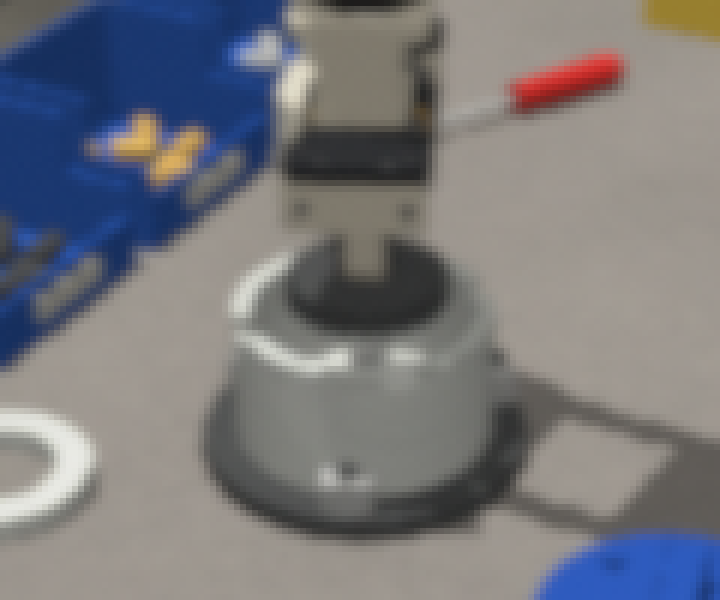

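carry_out([
  [0.8,1.3,-0.8,5,0],
  [0.8,1.3,-0.8,15,0],
  [0.8,1.3,-0.8,22,0],
  [0.8,1.3,-0.8,29,0],
  [0.8,1.3,-0.8,36,0],
  [0.8,1.3,-0.8,43,0],
  [0.8,1.3,-0.8,43,0],
])

```text
time: 5.8
tool_pos: [559.3, 34.4, 80.6]
tcp_rot: [-3.14, 0.003, 0.44]
contact_force: [1.0, 0.3, -4.6]
grip_width: 31.0
```

carry_out([
  [0.8,0,0,8,0],
  [0.8,0,0,16,0],
  [0.8,0,0,24,0],
  [0.8,0,0,31,0],
  [0.8,0,0,33,0],
  [0.8,0,0,33,0],
])

```text
time: 6.55
tool_pos: [559.3, 34.4, 47.7]
tcp_rot: [-3.14, 0.003, 0.44]
contact_force: [0.2, -0.2, -4.1]
grip_width: 30.5
```

carry_out([
  [0.8,0,0,0.5,0],
  [0.5,0,0,0.5,0],
  [0.5,0,0,0.5,0],
  [0.5,0,0,0.5,0],
  [0.5,0,0,0.5,0],
])

```text
time: 7.18
tool_pos: [559.5, 34.3, 47.3]
tcp_rot: [-3.14, 0.002, 0.44]
contact_force: [-0.6, -0.3, -1.0]
grip_width: 45.8
```

carry_out([
  [0.5,0,0,-30,0],
  [0.5,0,0,-80,0],
  [0.3,-30,0,-130,0],
  [0,-80,0,-190,0],
  [0,-80,0,-210,0],
  [0,-80,0,-210,0],
])

```text
time: 7.92
tool_pos: [488.4, -0.3, 260.5]
tcp_rot: [3.14, -0.003, 0.439]
contact_force: [0.8, -0.4, 0.6]
grip_width: 81.2
```

```bash
python3 - <<'E'
from h import *
c=bot.capture('wrist');save('w4',c['color']);o=bot.get_obs();print(o['time'],o['tool_pos'],o['tcp_rot'],o['contact_force'],o['grip_width'])
import pickle;pickle.dump((c,o),open('w4.pkl','wb'))
P=pts(c);Z=P[:,:,2]
u0,v0=map(int,proj(c,[559,34,71]))
print(u0,v0)
roi=np.zeros(Z.shape,bool);roi[max(0,v0-60):v0+60,u0-60:u0+60]=1
R=np.hypot(P[:,:,0]-559,P[:,:,1]-34)
for a,b in [(30,42),(12,15.5)]:
    q=P[roi&(R>a)&(R<b)&(Z>15)&(Z<85)];A=np.c_[q[:,:2]-[559,34],np.ones(len(q))]
    print(a,len(q),np.median(q,0),np.linalg.lstsq(A,q[:,2],rcond=None)[0])
E
```

```text
7.975 [4.87943908e+02 1.88907127e-02 2.58551649e+02] [-3.14141737e+00 -4.21084669e-05  4.39116090e-01] [ 1.10783185  0.08097903 -0.34814825] 85.32012798450278
254 90
30 2041 [563.24118871  34.82573238  39.96066701] [ 3.56131562e-05 -7.22585780e-04  3.99693802e+01]
12 256 [560.91805819  33.0546649   69.78576099] [-5.79156170e-02  2.12439727e-02  6.92534001e+01]
```

View pics/w4.png

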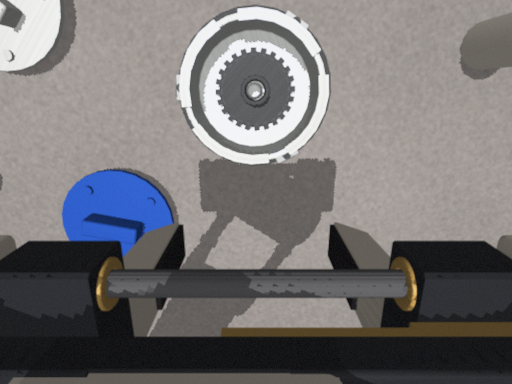

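The gear at (254,90) lies flat; wheel top reads 40 mm, as it should when home (41). All four notches are now in view, so I measure again, with finer sampling.

```bash
cat > notch.py <<'E'
from h import *
import pickle,sys
c,o=pickle.load(open(sys.argv[1],'rb'));P=pts(c);Z=P[:,:,2]
m=(abs(Z-94)<4);m[170:]=0
m&=(np.hypot(P[:,:,0]-559,P[:,:,1]-34)<80)
ct=max(cv2.findContours(m.astype(np.uint8),0,cv2.CHAIN_APPROX_NONE)[0],key=len)[:,0]
w=np.array([ray(c,*q,95) for q in ct]);cc,r=circfit(w)
k=abs(np.hypot(*(w[:,:2]-cc).T)-74)<2.5;C,r=circfit(w[k]);print(C,r)
A=np.arange(0,360,.5);out=[]
for a in A:
    zz=[]
    for r in (67,69,71):
        u,v=proj(c,[C[0]+r*np.cos(np.radians(a)),C[1]+r*np.sin(np.radians(a)),95]);u,v=int(round(u)),int(round(v))
        zz.append(Z[v,u] if v>=0 else 95)
    out.append(np.median(zz))
b=np.array(out)<91.5
e=np.flatnonzero(np.diff(b.astype(int)));print(A[e])
z=np.exp(4j*np.radians(A[b]));print(np.degrees(np.angle(z.mean()))/4)
E
python3 notch.py w4.pkl
```

```text
[0. 0.] 0.0Traceback (most recent call last):
  File "notch.py", line 14, in <module>
    zz.append(Z[v,u] if v>=0 else 95)
              ~^^^^^
IndexError: index 428 is out of bounds for axis 0 with size 384
```

```bash
sed -i '/^ct=/,/^k=/d' notch.py; sed -i 's/^A=np.arange/C,r=circfit(P[m]);print(C,r)\nA=np.arange/' notch.py; python3 notch.py w4.pkl
```

```text
[559.18933618  34.27545909] 68.9687459946681
[ 37.5  54.5 127.5 145.  217.5 235.  307.5 325. ]
-43.56131590630832
```

carry_out([
  [0,20,-38,0,-9],
  [0,41,-76,0,-18],
  [0,62,-115,0,-27],
  [0,83,-153,0,-36],
  [0,104,-192,0,-45],
  [0,124.5,-230,0,-53],
  [0,124.5,-230,0,-53],
  [0,124.5,-230,0,-53],
  [0,124.5,-230,0,-53],
])

```text
time: 9.1
tool_pos: [502.9, 260.1, 258.1]
tcp_rot: [-3.141, 0.001, 1.362]
contact_force: [0.3, -0.2, -0.3]
grip_width: 92.0
```

```bash
python3 - <<'E'
from h import *
c=bot.capture('wrist');save('w5',c['color']);o=bot.get_obs();print(o['time'],o['tool_pos'],o['tcp_rot'])
import pickle;pickle.dump((c,o),open('w5.pkl','wb'))
P=pts(c);Z=P[:,:,2]
R=np.hypot(P[:,:,0]-520,P[:,:,1]-339)
for z0,lo,hi,R0 in [(28,22,35,90),(56,48,64,50)]:
    m=(Z>lo)&(Z<hi)&(R<R0);m[230:]=0
    k,l,s,ce=cv2.connectedComponentsWithStats(m.astype(np.uint8));i=1+s[1:,4].argmax()
    ct=max(cv2.findContours((l==i).astype(np.uint8),0,cv2.CHAIN_APPROX_NONE)[0],key=len)[:,0]
    w=np.array([ray(c,*q,z0) for q in ct])[:,:2].astype(np.float32)
    print(z0,np.median(Z[l==i]),s[i],circfit(w),cv2.minAreaRect(w))
E
```

```text
9.15 [502.94706199 260.11178071 258.36903947] [-3.14110768e+00  2.79630973e-04  1.36217087e+00]
28 27.026514142774488 [  198    17   125   133 11693] (array([523.55795631, 338.7591835 ]), np.float64(73.74670205123168)) ((523.09814453125, 338.8096618652344), (148.2356719970703, 147.1703338623047), 81.66410827636719)
56 54.7932227273308 [ 250   53   22   67 1300] (array([523.57694697, 338.80440394]), np.float64(25.094724586733637)) ((523.523193359375, 338.7015380859375), (69.14128875732422, 21.736499786376953), 75.84354400634766)
```

View pics/w5.png

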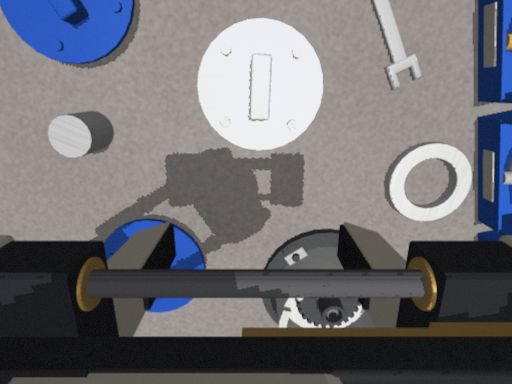

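Cover centre (523.5, 338.7), bar yaw 75.8°. Its bar is at (260,87) and it is aluminium, not blue. Going down to grip.

carry_out([
  [0.4,40,2,50,1],
  [0.4,81.2,3.9,100,2.2],
  [0.4,81.2,3.9,150,2.2],
  [0.4,81.2,3.9,190,2.2],
  [0.4,81.2,3.9,210,2.2],
  [0.4,81.2,3.9,222,2.2],
  [0.4,81.2,3.9,227,2.2],
  [0.4,81.2,3.9,227,2.2],
])

```text
time: 10.15
tool_pos: [523.9, 338.7, 32.0]
tcp_rot: [3.141, -0.0, 1.323]
contact_force: [0.1, 0.3, 0.7]
grip_width: 54.8
```

carry_out([
  [0.95,0,0,0,0],
  [0.95,0,0,0,0],
  [0.95,0,0,0,0],
  [0.95,0,0,0,0],
  [0.95,0,0,0,0],
  [0.95,0,0,0,0],
  [0.95,0,0,0,0],
])

```text
time: 11.02
tool_pos: [523.9, 338.7, 32.1]
tcp_rot: [3.141, -0.0, 1.323]
contact_force: [-1.7, -0.2, 3.1]
grip_width: 21.7
```

carry_out([
  [0.95,0,0,-20,0],
  [0.95,0,0,-60,0],
  [0.95,-15,6,-110,0],
  [0.95,-60,23,-150,6],
  [0.95,-110,42,-150,12],
  [0.95,-160,61,-150,18],
  [0.95,-210,80,-150,24],
  [0.95,-255,97,-150,29.5],
  [0.95,-286.4,109,-150,29.5],
  [0.95,-286.4,109,-150,29.5],
])

```text
time: 12.28
tool_pos: [558.9, 31.7, 180.7]
tcp_rot: [-3.14, 0.002, 0.805]
contact_force: [-0.6, 1.0, -6.0]
grip_width: 22.0
```

carry_out([
  [0.95,0,0,0,0],
  [0.95,0,0,0,0],
])

```text
time: 12.52
tool_pos: [558.5, 32.6, 180.1]
tcp_rot: [-3.139, 0.002, 0.806]
contact_force: [-0.6, -0.6, -6.1]
grip_width: 21.6
```

```bash
python3 - <<'E'
from h import *
o=bot.get_obs();print(o['time'],o['tool_pos'],o['tcp_rot'],o['contact_force'],o['grip_width'])
p=np.array([559.2,34.2])-o['tool_pos'][:2];y=o['tcp_rot'][2];print(p[0]*np.cos(y)+p[1]*np.sin(y),p[0]*np.sin(y)-p[1]*np.cos(y),np.degrees(y))
c=bot.capture('wrist');save('w6',c['color'])
c=bot.capture('side');
a,b=map(int,proj(c,[559,34,120]));save('s6',cv2.resize(c['color'][b-50:b+50,a-60:a+60],None,fx=6,fy=6,interpolation=3))
E
```

```text
12.525 [558.48729733  32.57792996 180.05269377] [-3.13901962e+00  2.34252909e-03  8.05932572e-01] [-0.58679224 -0.62333781 -6.1096912 ] 21.588147560663288
1.6637886685872165 -0.6089857050410753 46.17653493953739
```

View pics/s6.png

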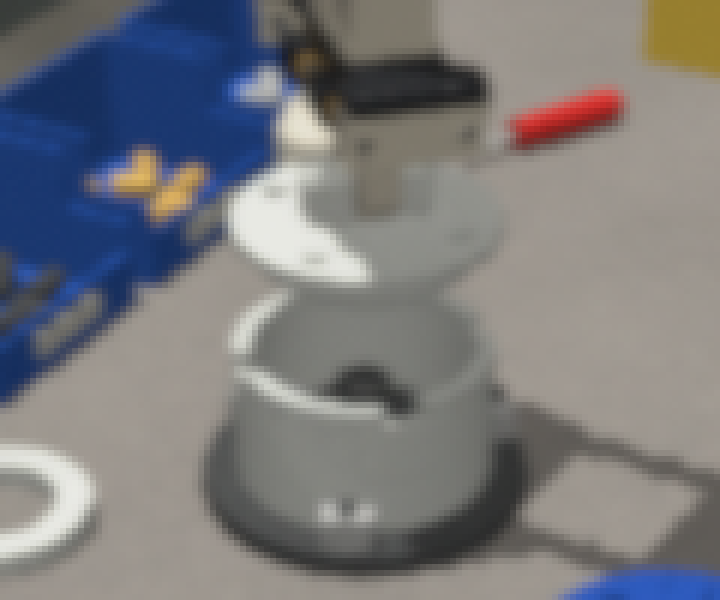

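View pics/w6.png

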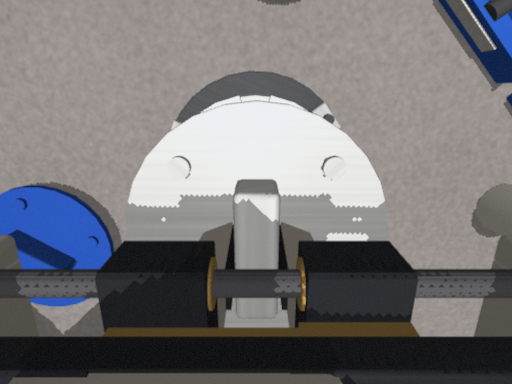

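carry_out([
  [0.95,1.7,-0.6,10,0],
  [0.95,1.7,-0.6,30,0],
  [0.95,1.7,-0.6,44,0],
  [0.95,1.7,-0.6,49,0],
  [0.95,1.7,-0.6,49,0],
  [0.95,1.7,-0.6,49,0],
])

```text
time: 13.38
tool_pos: [559.8, 34.3, 132.1]
tcp_rot: [-3.141, 0.001, 0.806]
contact_force: [-0.0, -0.4, -5.6]
grip_width: 21.4
```

carry_out([
  [0.95,-0.4,-0.3,4,0],
  [0.95,-0.4,-0.3,8,0],
  [0.95,-0.4,-0.3,12,0],
  [0.95,-0.4,-0.3,15,0],
  [0.95,-0.4,-0.3,15,0],
])

```text
time: 14.0
tool_pos: [559.1, 34.2, 116.7]
tcp_rot: [-3.14, 0.001, 0.806]
contact_force: [0.9, -0.2, -5.4]
grip_width: 21.7
```

Spigot has entered without contact. Lowering into the notches, gently.

carry_out([
  [0.95,0,0,2,0],
  [0.95,0,0,4,0],
  [0.95,0,0,6,0],
  [0.95,0,0,7.5,0],
  [0.95,0,0,8.5,0],
  [0.95,0,0,8.5,0],
])

```text
time: 14.75
tool_pos: [559.1, 34.2, 108.2]
tcp_rot: [-3.14, 0.001, 0.806]
contact_force: [-0.3, 0.0, -5.5]
grip_width: 21.8
```

carry_out([
  [0.95,0,0,0.7,0],
  [0.95,0,0,1.4,0],
  [0.95,0,0,2,0],
  [0.95,0,0,2,0],
])

```text
time: 15.25
tool_pos: [559.1, 34.2, 107.1]
tcp_rot: [-3.141, 0.001, 0.806]
contact_force: [-5.0, 0.4, 6.2]
grip_width: 21.6
```

Contact at TCP 107.1, as expected when seated (75+32). Releasing and retreating.

carry_out([
  [0.4,0,0,0,0],
  [0.4,0,0,0,0],
  [0.4,0,0,0,0],
  [0.4,0,0,0,0],
  [0.4,0,0,-20,0],
  [0.4,0,0,-50,0],
  [0.4,-40,0,-100,0],
  [0.4,-80,0,-150,0],
  [0.4,-80,0,-150,0],
  [0.4,-80,0,-150,0],
])

```text
time: 16.5
tool_pos: [503.9, -23.5, 257.0]
tcp_rot: [-3.141, 0.001, 0.806]
contact_force: [-0.4, 0.8, -0.7]
grip_width: 55.2
```

```bash
python3 - <<'E'
from h import *
o=bot.get_obs();print(o['time'],o['tool_pos'],o['contact_force'],o['grip_width'])
c=bot.capture('wrist');save('w7',c['color']);P=pts(c);Z=P[:,:,2]
R=np.hypot(P[:,:,0]-559,P[:,:,1]-34)
m=(Z>97)&(Z<110)&(R<80);m[225:]=0
ct=max(cv2.findContours(m.astype(np.uint8),0,cv2.CHAIN_APPROX_NONE)[0],key=len)[:,0]
w=np.array([ray(c,*q,103) for q in ct]);q=P[m&(R<70)]
print(circfit(w),np.median(q[:,2]),np.linalg.lstsq(np.c_[q[:,:2]-[559,34],np.ones(len(q))],q[:,2],rcond=None)[0])
c=bot.capture('side');
a,b=map(int,proj(c,[559,34,80]));save('s7',cv2.resize(c['color'][b-40:b+40,a-50:a+50],None,fx=7,fy=7,interpolation=3))
E
```

```text
16.5 [503.87098684 -23.50349226 257.01139485] [-0.36768496  0.80221393 -0.71528827] 55.24645167805094
(array([559.20916598,  33.77596209]), np.float64(73.76137063400506)) 102.05201555901277 [ 6.16260640e-04 -3.36107114e-04  1.02159368e+02]
```

View pics/w7.png

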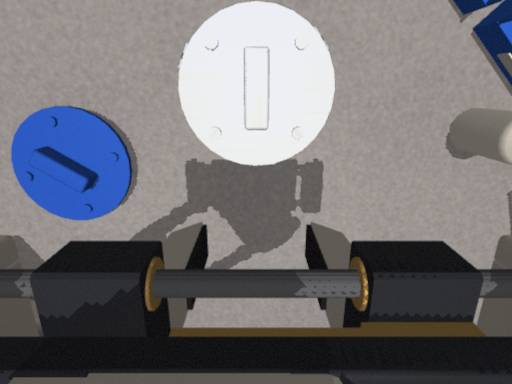

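View pics/s7.png

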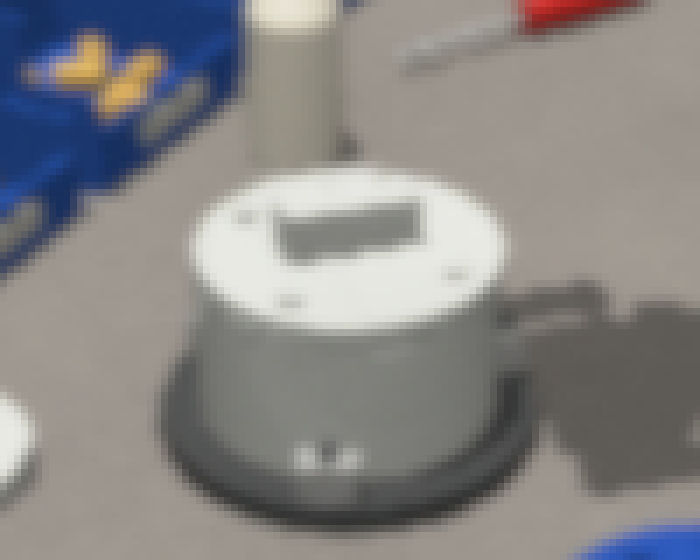

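The cover, centred at (257,83), reads 102 mm at its disc top, using a depth that runs about 1 mm low. Seated should be 103 and lugs on the rim 109. It is level to 0.001 rad and centred within 0.5 mm, and the side view shows no gap. Handing in.

```bash
python3 -c "
from plant import bot
print(bot.close_job())"
```

```text
the job is handed in; nothing more can be done
None
```

The gear is on the shaft and flat on the housing floor, and the cover is seated with its lugs in the notches. I handed the job in at about 16.6 s; no verdict is reported.

- **Gear:** I gripped it by the hub, threaded it without contact force and let go. Its wheel top then read 40 mm, where 41 mm is fully home; the camera depth reads about 1 mm low. It was level to under 0.001 rad.
- **Cover:** I found the notches by eye at about 46° (every 90°) and turned the aluminium cover to match. It went down without contact until it seated at the expected height.
- **After letting go:** The disc top read 102 mm, where 103 is seated and 109 would mean the lugs were still on the rim. It was level to about 0.001 rad and about 0.5 mm off the axis. The gripper was clear, with no contact force beyond sensor noise.

No check failed or disagreed. I did not measure the bystanders again at the end, but the arm met no unexpected force on its way.

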